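Seat a tapered water-filter cartridge in its dock

ROBOT

A 7-joint arm with a two-finger parallel gripper is mounted at the origin on the work surface. World frame = base frame: x ahead of the robot, y to its left, z up, the work surface at z = 0. Lengths are in m, angles in rad, forces in N, time in s.
With the tool pointing down it reaches from about 0.35 to 0.9 m from the base axis. Payload 19.9 kg.
Tool frame: the origin (TCP) lies between the finger pads; the fingertips stand 19 mm ahead of it and the grasp point (between the pads) is the TCP; z points along the fingers, y is the direction in which the jaws open and shut (so a half turn about z gives the same grasp; the last joint's range is limited). The gripper opens to 94 mm and grips with 3 to 60 N. Pads are 16 mm wide; open, the fingers measure 119 mm over their backs; the gripper's body (75 mm by 177 mm) begins 78 mm behind the grasp point.
Start: joints at [-1.284, 0.417, -0.01, 1.614, 0.005, 1.111, -0.053], TCP at [0.202, 0.592, 0.224] pointing down, gripper open.
Joint ranges: [-2.81, 2.81], [-0.39, 2.02], [-1.27, 1.25], [0.06, 2.57], [-1.19, 4.33], [0.19, 2], [-2.82, 2.82]. Speed limits (rad/s): [1.89, 1.89, 2.39, 2.39, 3.01, 3.01, 3.01].

INTERFACE

Orientations are given as a 3x3 rotation matrix whose columns are the frame's x, y, z axes.
In Python, from rig import robot gives the robot as it stands. Calls block until the motion is done:
- robot.move_ptp(position, orientation): joint-space move of the TCP to a pose.
- robot.move_linear(position, velocity=0.15, frame=None, threshold=None): straight line of the TCP; frame=None keeps the orientation; velocity is the mean speed in m/s. With threshold (N) it stops when the force on the tool has changed by that much, and returns True; else False.
- robot.goto_joints(angles): joint-space move.
- robot.gripper_to(opening): finger opening in m; the grip force is fixed at half the most; returns when the fingers have stopped.
- robot.pause(seconds).
- robot.ik(position, orientation): joint angles nearest the present ones, or None.
- robot.get_state(): the state.
- robot.grab_frame(name): name is "scene" or "top" or "wrist"; returns the picture (384x512x3 uint8, red, green, blue); there is no depth.
- robot.camera_info(name): a dict with "fx", "fy", "cx", "cy" (pixels), "rvec" (rotation vector, rad) and "tvec" (3), from world to camera coordinates, as OpenCV has them. Camera axes: x right, y down, z forward; pixel columns grow to the right and rows downward; lengths in m; the calibration is good to about 2 mm. A picture is of the moment at which its call begins: read the wrist's pose just before it. camera_info takes no time and is no camera call; for the wrist camera it gives the pose at the moment of the call.
A pose or a line that the arm cannot do raises robot.PlanningError and nothing moves.
- robot.sign_off(): hands the job in, once; it reports no verdict.
The state is a dict: "time": time; "qpos": joint angles; "joint_vel": joint speeds; "effort": joint torques, N m; "ee_pos": TCP position; "tool_rot": TCP orientation; "force": force on the tool from outside, world axes, zero at the start; "moment": the same for the moment, N m; "opening": finger opening in m.
Only numpy, scipy, OpenCV 4.12 (cv2) and the standard library are available. Lean on these libraries where they do the work, as an engineer would, in place of code of your own. Each camera call takes 0.05 s, during which the arm holds its last target.

TASK

Fit the new water-filter cartridge: set it upright, nose down, into the blue tapered seat of the white dock without dropping it, and let go so that it centres itself in the taper. Then, with the fingers shut and not gripping it, push down on its flat top until the seat is fully home against its stop and keep a firm, steady push of about 15 N on it for a good second to seal it, never more than 25 N. Leave it standing there untouched, without knocking the sample cups about.

Things in the scene. Friction and masses are not known exactly. Their poses are not given: they have to be found in the camera images.
- cartridge_mid (a point): Filter cartridge, round, 115 mm tall, 0.2-0.4 kg, standing on its nose. Lower 70 mm: white cone, radius 17 mm at the flat nose growing evenly to 28.7 mm. Above: pale-blue cylindrical head, radius 24, 45 mm tall, flat top, to grip across (48 mm) and push on. Point: on its axis, half-way up (57.5 mm above nose, 57.5 mm below top); z runs from nose to head.
- dock: Fixed white plinth, 150 x 150 mm, 80 mm tall; origin: centre of its underside, z up. In its middle a grey square collar (98 mm wide, top 90 +-9 mm above the counter) holds the blue seat: a conical sleeve 50 mm tall, inner radius 26.8 mm at the mouth, 18.4 at the bottom, same taper as the cartridge. It slides down, up to 14 mm, to a hard stop, where its rim is flush with the collar.
- mouth (a point): Nominal centre of the seat's mouth when fully up, 104 mm above the counter. No reading shows its true place: up to 9 mm higher or lower, 2 mm off along the dock's x and y, and already 0-8 mm down its travel. Find the stop by touch: the seat slides on 7 N friction plus 0.15 N per mm/s, bears the cartridge without sinking, stays where left. Nested, the cartridge's top is about 56 mm above the rim.
- cup_yellow_mid (a point): Empty yellow-tinted sample cup, 65 mm tall, 46 mm across, standing upright; the point is on its axis half-way up. Leave alone.
- cup_teal_mid (a point): Empty teal-tinted sample cup, same size; the point is on its axis half-way up. Leave alone.
- cup_violet_mid (a point): Empty violet-tinted sample cup, same size; the point is on its axis half-way up. Leave alone.
There are look-alikes about, which are no part of the job. What is meant by the part that bears cartridge_mid is not purple, and is the larger of those in its own colour.

How it is judged:
On the way, in this order (a step that is already met when the one before it is completed fails the run):
1. the cartridge stands nested in the tapered seat, upright and let go (horizontal distance between cartridge_mid and mouth below 0.006 m and z of cartridge_mid in the frame of mouth below 0.011 m and angle between cartridge_mid's own z axis and vertical below 0.08 rad and contact force between the fingers and cartridge below 0.3 N), for 0.2 s.
2. with the seat home against its stop, the fingers keep pressing on the cartridge with 10 N or more for half a second (value of joint seat above 0.0128 m and contact force between the fingers and cartridge above 10 N), for 0.5 s.
At the end, for the whole second after the job is handed in: The seat is down at its stop (more than 12.8 of its 14 mm), the cartridge stands nested in it, on the mouth's axis within 5 mm and upright within 0.06 rad, its middle at least 4 mm below the mouth's nominal centre, let go and at rest (value of joint seat above 0.0128 m and horizontal distance between cartridge_mid and mouth below 0.005 m and z of cartridge_mid in the frame of mouth below -0.004 m and angle between cartridge_mid's own z axis and vertical below 0.06 rad and contact force between the fingers and cartridge below 0.1 N and linear speed of cartridge below 0.01 m/s); the robot touches nothing.
It fails at once if the seat is pushed down with more than 25 N of finger force on the cartridge (a gripped cartridge counts too) (value of joint seat above 0.011 m and contact force between the fingers and cartridge above 25 N).
It fails at once if the cartridge is dropped (falling free faster than 0.45 m/s, about 10 mm) (linear speed of cartridge above 0.45 m/s and contact force between the fingers and cartridge below 0.1 N).
It fails at once if a sample cup is moved more than 15 mm or tipped (distance of any of cup_yellow_mid, cup_teal_mid, cup_violet_mid from where it was at the start of the episode above 0.015 m).
It also fails if it takes over 61 s, if anything falls off the work surface, if the arm or the gripper's body presses on something with over 40 N, if the wrist force passes 120 N, or if a joint passes its speed limit or range.

## Working session

There is one attempt and no reset: what is moved stays moved. The work goes in short steps, each a Python script; the robot and the scene stay as the last script left them, time stands still between calls to the robot, and variables do not carry over. Pictures are saved under pics/ and viewed, and the job is handed in when it is done.

```bash
mkdir -p pics; ls; python3 - <<'E'
from rig import robot
import cv2
for n in ("scene","top","wrist"):
    im=robot.grab_frame(n); cv2.imwrite(f"pics/{n}0.png",im[:,:,::-1])
    print(n,robot.camera_info(n))
s=robot.get_state();print(s)
E
```

```text
pics
scene {'fx': 350.93854525012677, 'fy': 350.93854525012677, 'cx': 257.0248240366221, 'cy': 197.3935032149286, 'rvec': array([ 2.07419759,  0.85645418, -0.43656586]), 'tvec': array([-0.35369571, -0.17680293,  1.08219956])}
top {'fx': 448.113606829765, 'fy': 448.113606829765, 'cx': 264.2974816678446, 'cy': 186.2030137688207, 'rvec': array([ 2.17933745, -2.18380778,  0.10045065]), 'tvec': array([-0.02075405,  0.55322713,  1.03640745])}
wrist {'fx': 336.8190222654194, 'fy': 336.8190222654194, 'cx': 253.52709312937012, 'cy': 197.5890325473562, 'rvec': array([-2.36996612, -1.69575015, -0.2284463 ]), 'tvec': array([-0.6245719 , -0.02779039,  0.39015122])}
{'time': 0.15, 'qpos': array([-1.28347303,  0.41785001, -0.0102939 ,  1.61403603,  0.00469994,
        1.11069741, -0.05294528]), 'joint_vel': array([ 9.67285754e-05, -1.03122501e-03, -1.45064302e-03, -4.09706303e-04,
       -1.99541797e-03,  9.69779223e-04,  7.04752986e-04]), 'effort': array([ 9.55949072e-04, -8.51526046e+01,  6.39071334e-01, -4.26133347e+01,
       -4.88289271e-02,  1.70976436e-02,  1.41530618e-04]), 'ee_pos': array([0.20175421, 0.59124916, 0.22396076]), 'tool_rot': array([[-9.46440451e-01,  3.22878333e-01, -2.32511486e-04],
       [ 3.22878406e-01,  9.46439989e-01, -9.38984910e-04],
       [-8.31197145e-05, -9.63766240e-04, -9.99999532e-01]]), 'force': array([ 0.75925631,  0.16569536, -0.85306054]), 'moment': array([-0.01120425,  0.04057247, -0.02235617]), 'opening': 0.09374754944121075}
```

View pics/scene0.png

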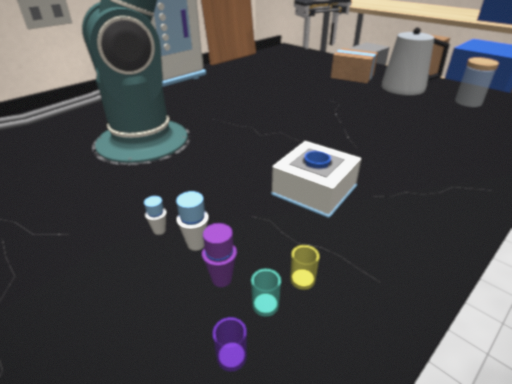

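View pics/top0.png

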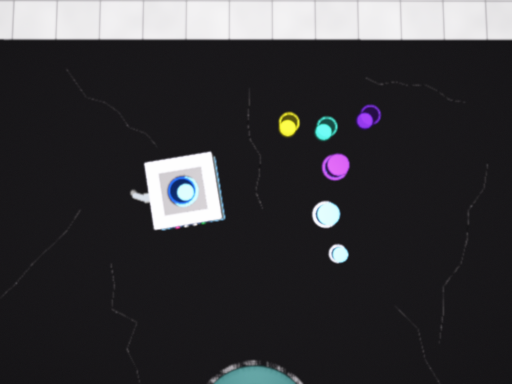

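View pics/wrist0.png

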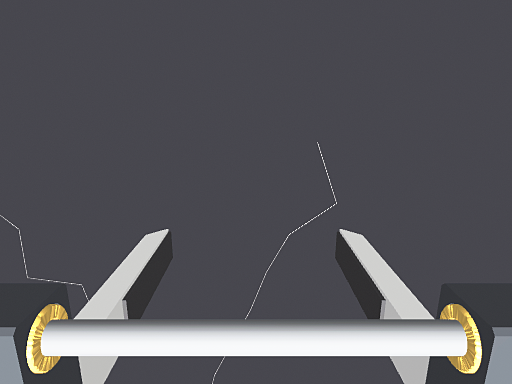

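Candidates for the cartridge: the large pale-blue one at scene (191,220) / top (326,214), the small pale-blue one at scene (154,215) / top (338,254), and the purple one at scene (218,255) / top (336,167). By the description I choose the large pale-blue one. Next, a close crop to check it.

```bash
python3 - <<'E'
import cv2,numpy as np
t=cv2.imread("pics/top0.png");s=cv2.imread("pics/scene0.png")
a=cv2.resize(t[185:275,290:375],None,fx=6,fy=6,interpolation=cv2.INTER_CUBIC)
cv2.imwrite("pics/c_top.png",a)
cv2.imwrite("pics/c_scene.png",cv2.resize(s[185:295,130:250],None,fx=5,fy=5,interpolation=cv2.INTER_CUBIC))
cv2.imwrite("pics/c_dock.png",cv2.resize(t[145:237,125:235],None,fx=6,fy=6,interpolation=cv2.INTER_CUBIC))
E
```

```text
(no output)
```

View pics/c_top.png

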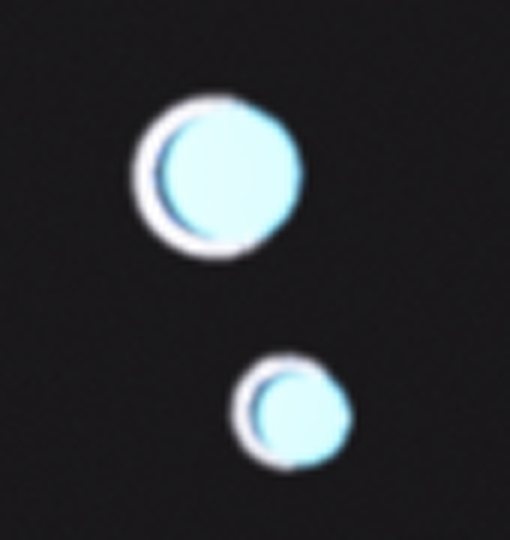

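View pics/c_scene.png

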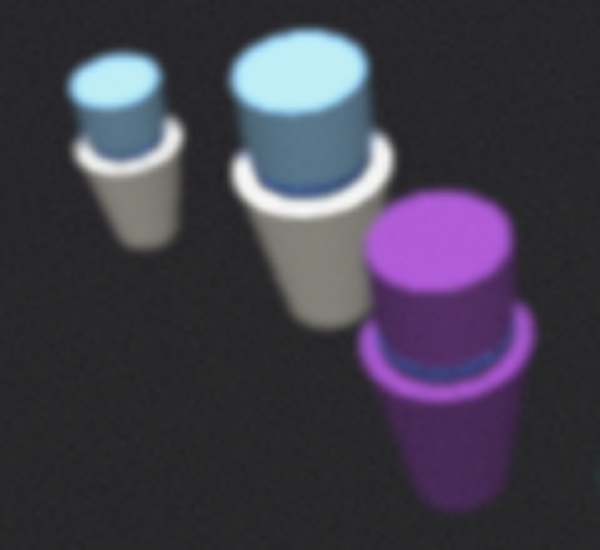

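View pics/c_dock.png

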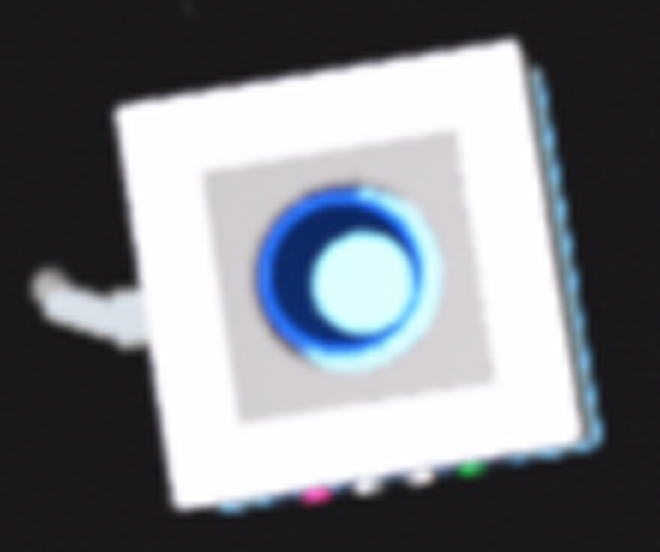

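Top crop: the large pale-blue head has its disc centred at crop (231,172) and its white shoulder at (215,177). The scene crop confirms it is the larger of the two blue-headed cartridges and is not purple. Dock corners and the seat rim are clear in the top crop. Converting to positions.

```bash
cat > h.py <<'E'
import numpy as np,cv2
from rig import robot
def ray(ci,px,z):
    R,_=cv2.Rodrigues(np.array(ci["rvec"]));t=np.array(ci["tvec"])
    d=R.T@np.array([(px[0]-ci["cx"])/ci["fx"],(px[1]-ci["cy"])/ci["fy"],1.]);c=-R.T@t
    return c+d*(z-c[2])/d[2]
def proj(ci,p):
    K=np.array([[ci["fx"],0,ci["cx"]],[0,ci["fy"],ci["cy"]],[0,0,1.]])
    return cv2.projectPoints(np.atleast_2d(np.array(p,float)),ci["rvec"],ci["tvec"],K,None)[0][:,0]
def save(n,f):
    ci=robot.camera_info(n);im=robot.grab_frame(n);cv2.imwrite(f"pics/{f}.png",im[:,:,::-1]);return im,ci
E
python3 - <<'E'
from h import *
ci=robot.camera_info("top")
f=lambda x,y,ox,oy:((x+.5)/6-.5+ox,(y+.5)/6-.5+oy)
print("top",ray(ci,f(231,172,290,185),.115),"sh",ray(ci,f(215,177,290,185),.07))
c=np.array([ray(ci,f(x,y,125,145),.08) for x,y in [(115,105),(520,38),(588,440),(178,510)]])
print(c,c.mean(0)); print([np.linalg.norm(c[i]-c[i-1]) for i in range(4)])
for z in (.09,.1,.11):print(z,ray(ci,f(348,277,125,145),z))
c2=np.array([ray(ci,f(x,y,125,145),.09) for x,y in [(203,170),(458,131),(495,382),(240,422)]])
print("collar",c2.mean(0),[np.linalg.norm(c2[i]-c2[i-1]) for i in range(4)])
s=robot.camera_info("scene")
g=lambda x,y:((x+.5)/5-.5+130,(y+.5)/5-.5+185)
print("scene top",ray(s,g(300,71),.115))
for n,p,z in (("y",(288,123),.03),("t",(325,128),.03),("v",(368,117),.03),("purple",(336,167),.09),("small",(338,254),.06)):print(n,ray(ci,p,z))
E
```

```text
top [ 0.4867703  -0.15832127  0.115     ] sh [ 0.48599624 -0.1590131   0.07      ]
[[0.60319651 0.2490089  0.08      ]
 [0.62834612 0.09780826 0.08      ]
 [0.47776423 0.07147128 0.08      ]
 [0.45230543 0.22270523 0.08      ]] [0.54040307 0.16024842 0.08      ]
[np.float64(0.15316657303029133), np.float64(0.15327797485946434), np.float64(0.15286772907630475), np.float64(0.15336186163066637)]
0.09 [0.5377604  0.15935493 0.09      ]
0.1 [0.53700986 0.15760253 0.1       ]
0.11 [0.53625933 0.15585013 0.11      ]
collar [0.53822594 0.15897425 0.09      ] [np.float64(0.09426154124013154), np.float64(0.09513704522283681), np.float64(0.09407347107815706), np.float64(0.09444733333192414)]
scene top [ 0.48633111 -0.16095321  0.115     ]
y [ 0.70351732 -0.07861504  0.03      ]
t [ 0.69137036 -0.16660768  0.03      ]
v [ 0.71792485 -0.26968446  0.03      ]
purple [ 0.59018147 -0.18119247  0.09      ]
small [ 0.39620545 -0.1876306   0.06      ]
```

```bash
cat >> h.py <<'E'
RD=np.array([[-1,0,0],[0,1,0],[0,0,-1.]])
E
python3 - <<'E'
from h import *
q=robot.ik([0.537,0.158,0.3],RD);print(q)
robot.move_ptp([0.537,0.158,0.28],RD)
im,ci=save("wrist","w_dock");s=robot.get_state();print(s["time"],s["ee_pos"],s["force"])
print(ci,proj(ci,[[.537,.158,.1]]))
robot.move_ptp([0.486,-0.159,0.25],RD)
im,ci=save("wrist","w_cart");s=robot.get_state();print(s["time"],s["ee_pos"],s["force"])
print(proj(ci,[[.4865,-.159,.115],[.4865,-.159,.095]]))
E
```

```text
[-0.58774085  0.24150477  0.29653859  1.69414488 -0.0745696   1.2170091
  1.29734109]
2.1833 [0.53676892 0.15896686 0.27985173] [-0.51824755  0.13502601 -0.40164691]
{'fx': 336.8190222654194, 'fy': 336.8190222654194, 'cx': 253.52709312937012, 'cy': 197.5890325473562, 'rvec': array([-2.07702568, -2.07951383, -0.281086  ]), 'tvec': array([-0.15824808, -0.56011129,  0.3013326 ])} [[252.67325749 182.42333384]]
3.4583 [ 0.48666725 -0.15764349  0.25001429] [-0.09885639  0.06486619  0.20632651]
[[252.23231969 192.95691286]
 [252.29942061 187.70166549]]
```

View pics/w_dock.png

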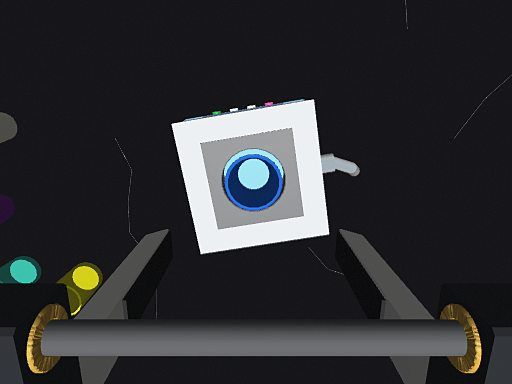

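View pics/w_cart.png

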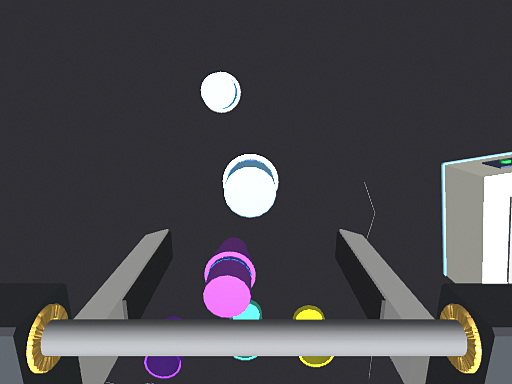

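Wrist views: the seat rim is around (254,180) and the cartridge's top disc is around (250,192). Enlarging both.

```bash
python3 - <<'E'
import cv2,numpy as np
a=cv2.imread("pics/w_dock.png")[95:260,165:335];b=cv2.imread("pics/w_cart.png")[145:225,205:295]
cv2.imwrite("pics/z_dock.png",cv2.resize(a,None,fx=3.5,fy=3.5,interpolation=cv2.INTER_CUBIC))
cv2.imwrite("pics/z_cart.png",cv2.resize(b,None,fx=6,fy=6,interpolation=cv2.INTER_CUBIC))
E
```

```text
(no output)
```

View pics/z_dock.png

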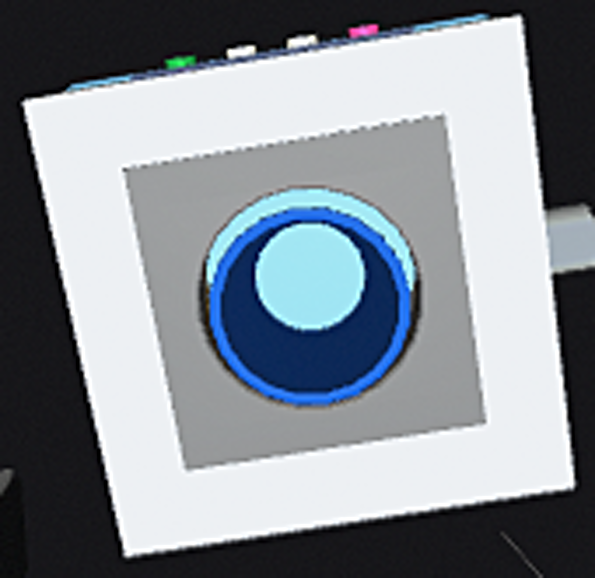

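View pics/z_cart.png

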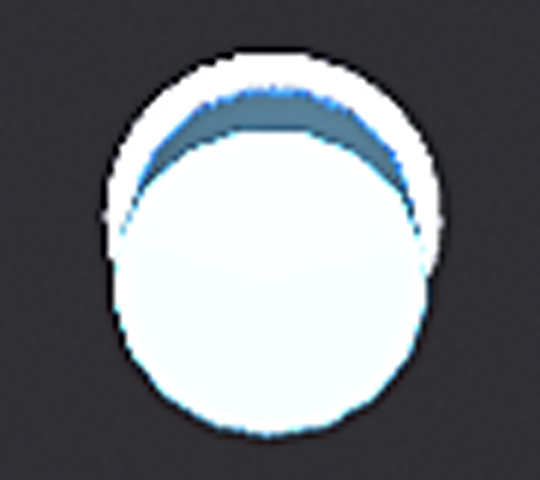

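```bash
python3 - <<'E'
from h import *
import cv2
# reconstruct wrist cams: dock printed; cart pose current
R=robot.camera_info("wrist")
D=dict(R);D["rvec"]=np.array([-2.07702568,-2.07951383,-0.281086]);D["tvec"]=np.array([-0.15824808,-0.56011129,0.3013326])
g=lambda x,y,s,ox,oy:((x+.5)/s-.5+ox,(y+.5)/s-.5+oy)
print("cart",ray(R,g(270.5,282.5,6,205,145),.115), robot.get_state()["ee_pos"])
Rm=cv2.Rodrigues(D["rvec"])[0];print("cam",-Rm.T@D["tvec"],Rm[2])
for z in (.09,.095,.1,.105,.11):print(z,ray(D,g(310,305,3.5,165,95),z))
c=np.array([ray(D,g(x,y,3.5,165,95),.08) for x,y in [(24,101),(522,15),(575,487),(125,556)]])
print(c.mean(0),[np.linalg.norm(c[i]-c[i-1]) for i in range(4)])
c=np.array([ray(D,g(x,y,3.5,165,95),.09) for x,y in [(124,168),(446,115),(487,423),(187,469)]])
print(c.mean(0),[np.linalg.norm(c[i]-c[i-1]) for i in range(4)])
# rim size depth
for z in (.09,.1,.11):print(z,np.linalg.norm(ray(D,g(219,305,3.5,165,95),z)-ray(D,g(401,305,3.5,165,95),z)))
E
```

```text
cart [ 0.48532572 -0.16122902  0.115     ] [ 0.48666725 -0.15764349  0.25001429]
cam [0.45998069 0.15865519 0.43910676] [ 2.65119783e-01  6.98627326e-04 -9.64215231e-01]
0.09 [0.53857736 0.15855445 0.09      ]
0.095 [0.53745168 0.15855589 0.095     ]
0.1 [0.536326   0.15855733 0.1       ]
0.105 [0.53520032 0.15855877 0.105     ]
0.11 [0.53407463 0.15856022 0.11      ]
[0.54000302 0.15900926 0.08      ] [np.float64(0.1492222458149707), np.float64(0.1492276993082683), np.float64(0.14947567393722977), np.float64(0.14952286323626235)]
[0.53678302 0.15886623 0.09      ] [np.float64(0.09547534276127809), np.float64(0.09541581960283957), np.float64(0.09546907899032736), np.float64(0.09516190726895926)]
0.09 0.05518534331443731
0.1 0.05360458492390238
0.11 0.05202382653336745
```

```bash
python3 - <<'E'
from h import *
print(robot.get_state()["ee_pos"])
robot.move_linear([0.486,-0.160,0.15],velocity=0.15);robot.pause(.2)
im,ci=save("wrist","w_c2");s=robot.get_state();print(s["time"],s["ee_pos"],s["force"])
print(proj(ci,[[.486,-.160,.115]]))
cv2.imwrite("pics/z_c2.png",cv2.resize(im[120:340,130:380,::-1],None,fx=3,fy=2.7))
E
```

```text
[ 0.48666725 -0.15764349  0.25001429]
4.525 [ 0.4863294  -0.16002616  0.15060499] [ 0.1105615   0.114692   -0.11462506]
[[253.80225254 232.96306453]]
```

View pics/z_c2.png

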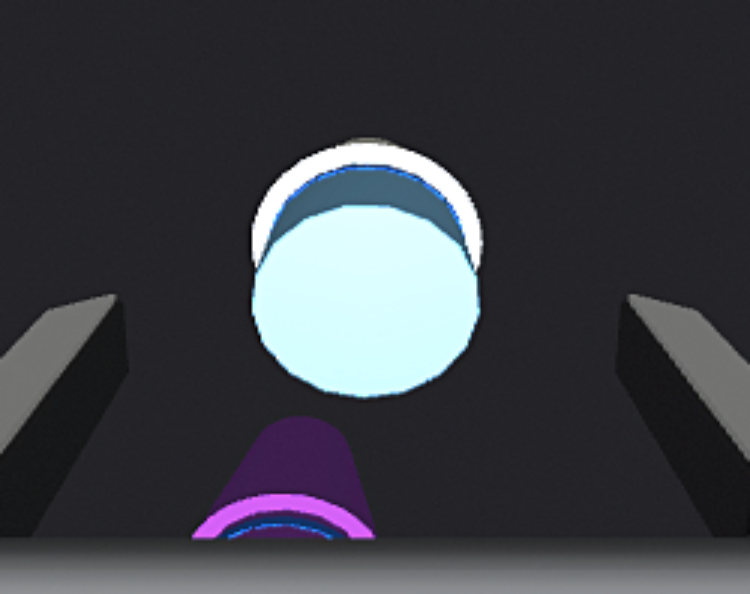

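The close view shows the head centred at about (252,231.5), 2 px left of the mid-point between the fingers. That puts it at about (0.485, -0.161). Grasping there.

```bash
python3 - <<'E'
from h import *
robot.move_linear([0.485,-0.1612,0.094],velocity=0.08,threshold=6)
robot.pause(.15)
s=robot.get_state();print(s["time"],s["ee_pos"],s["force"])
robot.gripper_to(0.047); s=robot.get_state();print(s["time"],s["ee_pos"],s["force"],s["opening"])
f0=s["force"]
robot.move_linear([0.485,-0.1612,0.13],velocity=0.06)
robot.pause(.2)
im,ci=save("wrist","w_g");s=robot.get_state();print(s["time"],s["ee_pos"],s["force"],s["opening"])
save("scene","s_g")
cv2.imwrite("pics/z_g.png",np.hstack([cv2.resize(im[120:340,130:380,::-1],(400,350)),cv2.resize(cv2.imread("pics/s_g.png")[150:290,100:260],(400,350))]))
E
```

```text
5.525 [ 0.48531002 -0.16123825  0.09446458] [ 0.63194857 -0.51764144  0.09142919]
6.35 [ 0.48501119 -0.16122747  0.09400482] [-0.73848574 -1.11365123  0.02298478] 0.04772197039003074
7.35 [ 0.48484931 -0.16119456  0.12973127] [-0.2419025  -0.23224767 -4.01232329] 0.04748649760238099
```

View pics/z_g.png

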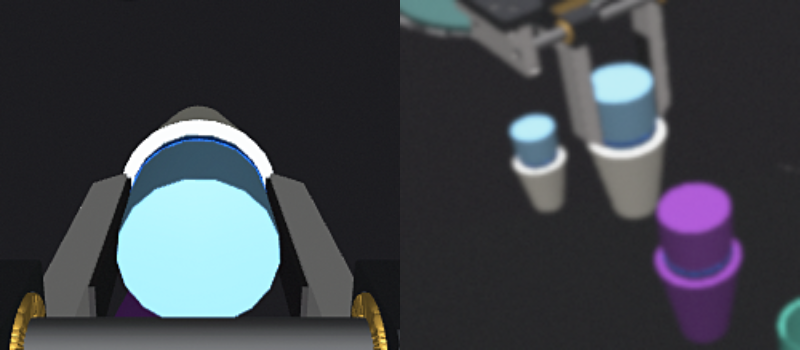

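```bash
python3 - <<'E'
from h import *
robot.move_linear([0.485,-0.1612,0.25],velocity=0.2)
robot.move_linear([0.538,0.1587,0.25],velocity=0.22)
robot.move_linear([0.538,0.1587,0.19],velocity=0.15)
robot.pause(.3);s=robot.get_state();print(s["time"],s["ee_pos"],s["force"],s["opening"])
save("scene","s_p");save("top","t_p")
r=robot.move_linear([0.538,0.1587,0.118],velocity=0.03,threshold=3)
robot.pause(.1)
s=robot.get_state();print(r,s["time"],s["ee_pos"],s["force"],s["moment"])
im,ci=save("wrist","w_p");save("scene","s_p2")
cv2.imwrite("pics/z_p.png",np.hstack([cv2.resize(cv2.imread(f"pics/{n}.png")[80:220,240:400],(400,350)) for n in ("s_p","s_p2")]))
E
```

```text
10.625 [0.53827969 0.15881398 0.19068398] [ 0.12521534  0.28521351 -2.79409466] 0.04741108095462288
True 12.5917 [0.53769086 0.15863991 0.12928464] [ 4.78741517  0.70706887 -4.88936027] [ 0.44613241 -0.98194027 -0.03420748]
```

View pics/z_p.png

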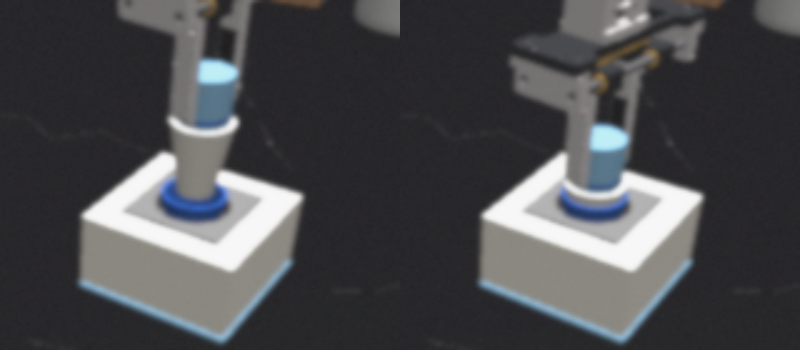

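View pics/w_p.png

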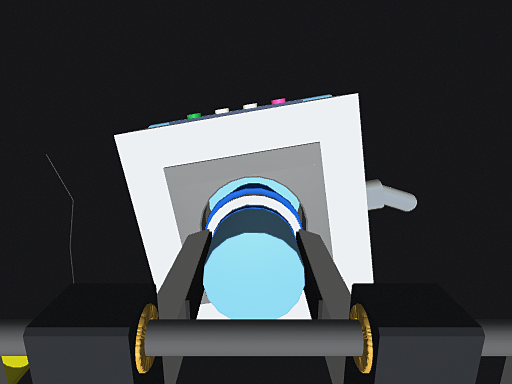

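The cartridge is in the mouth. The cone touches on one side, and the +4.8 N in x says to shift towards +x. I'll centre it by force while lowering.

```bash
python3 - <<'E'
from h import *
p=np.array([0.5381,0.1587,robot.get_state()["ee_pos"][2]])
down=0
for i in range(14):
    s=robot.get_state();f=s["force"]
    print(round(s["time"],2),s["ee_pos"].round(4),f.round(2),p.round(4))
    lat=np.hypot(f[0],f[1])
    if lat>1.2: p[:2]+=np.clip(0.00025*f[:2],-.001,.001)
    elif f[2]<-1.0: p[2]-=0.0015
    else: break
    robot.move_linear(p,velocity=0.02);robot.pause(.08)
E
```

```text
12.69 [0.5376 0.1586 0.1293] [ 5.21  2.36 -5.86] [0.5381 0.1587 0.1293]
13.03 [0.5383 0.1588 0.129 ] [-4.93 -2.38  2.37] [0.5391 0.1593 0.1293]
13.36 [0.5379 0.1587 0.1291] [-0.85  0.27 -4.54] [0.5381 0.1587 0.1293]
13.69 [0.538  0.1587 0.1278] [-2.3  -1.42  0.4 ] [0.5381 0.1587 0.1278]
14.03 [0.5377 0.1586 0.1278] [ 2.54  3.85 -3.76] [0.5375 0.1583 0.1278]
14.36 [0.538  0.1588 0.1278] [-2.07 -3.84  1.79] [0.5382 0.1593 0.1278]
14.69 [0.5378 0.1586 0.1278] [ 1.39  1.38 -3.46] [0.5376 0.1583 0.1278]
15.03 [0.5379 0.1587 0.1278] [-0.54 -0.49  0.23] [0.538  0.1587 0.1278]
```

It is centred to a fraction of a millimetre and the seat carries its weight. Releasing.

```bash
python3 - <<'E'
from h import *
robot.gripper_to(0.060);robot.pause(.4)
im,ci=save("wrist","w_r");save("scene","s_r")
s=robot.get_state();print(s["time"],s["ee_pos"],s["force"],s["opening"])
cv2.imwrite("pics/z_r.png",np.hstack([cv2.resize(im[130:350,130:380,::-1],(400,350)),cv2.resize(cv2.imread("pics/s_r.png")[80:220,240:400],(400,350))]))
E
```

```text
15.9583 [0.53801495 0.15867645 0.12780184] [ 0.20253407 -0.40356984  0.53454378] 0.059798331870042305
```

View pics/z_r.png

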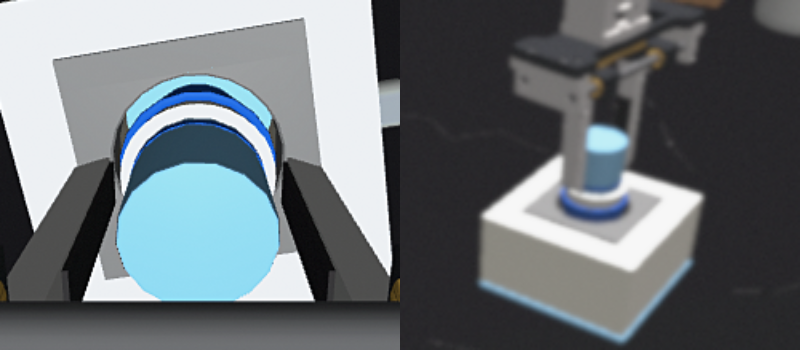

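Let go: the scene view shows it standing in the seat. Top is estimated at z ≈ 0.148. Next: retreat, shut the fingers, then a slow push with a force threshold.

```bash
python3 - <<'E'
from h import *
robot.move_linear([0.538,0.1587,0.20],velocity=0.08)
robot.gripper_to(0.0)
robot.pause(.2);s=robot.get_state();print(s["time"],s["ee_pos"],s["force"],s["opening"])
robot.move_linear([0.538,0.1587,0.176],velocity=0.08);robot.pause(.2)
im,ci=save("wrist","w_push");save("scene","s_push")
s=robot.get_state();print(s["time"],s["force"])
r=robot.move_linear([0.538,0.1587,0.160],velocity=0.008,threshold=2)
s=robot.get_state();print(r,s["time"],s["ee_pos"],s["force"])
cv2.imwrite("pics/z_push.png",np.hstack([cv2.resize(im[130:350,130:380,::-1],(400,350)),cv2.resize(cv2.imread("pics/s_push.png")[80:220,240:400],(400,350))]))
E
```

```text
18.2 [0.53802542 0.15870159 0.20003321] [ 0.73072841  0.25741014 -0.3394919 ] -6.320538301932295e-05
18.95 [-0.23942625 -0.46671564 -0.64298485]
True 20.05 [0.53792665 0.15863163 0.16766153] [0.05397153 0.107663   1.10080385]
```

View pics/z_push.png

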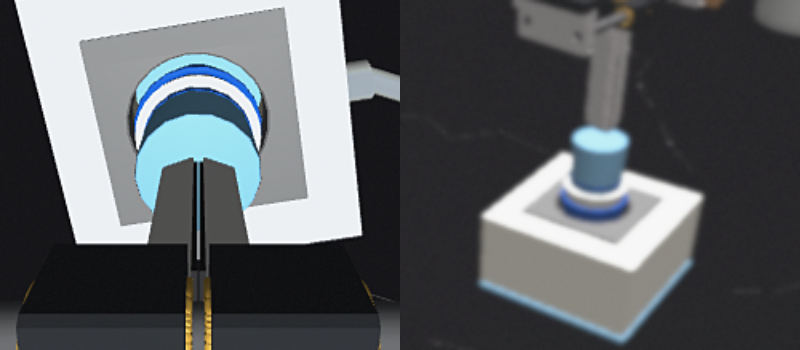

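Contact with the top at TCP z 0.1677, so the rim is at about 0.093. The cartridge stands upright with the shut fingers centred over it. Pushing on.

```bash
python3 - <<'E'
from h import *
z=robot.get_state()["ee_pos"][2]
r=robot.move_linear([0.538,0.1587,z-0.025],velocity=0.008,threshold=9)
s=robot.get_state();print(r,s["time"],s["ee_pos"],s["force"])
robot.pause(.1)
s=robot.get_state();print(s["time"],s["ee_pos"],s["force"])
E
```

```text
True 21.5083 [0.53801569 0.15866967 0.15811955] [-1.31470666  0.63601952  6.29378052]
21.6083 [0.53799143 0.1586917  0.15811501] [0.82690186 0.83536301 6.26881463]
```

```bash
python3 - <<'E'
from h import *
z=robot.get_state()["ee_pos"][2]; tgt=z
for i in range(16):
    tgt-=0.0003
    robot.move_linear([0.538,0.1587,tgt],velocity=0.008)
    robot.pause(.04)
    F=[];
    for k in range(3): s=robot.get_state();F.append(s["force"][2]);robot.pause(.01)
    f=np.mean(F);print(round(s["time"],2),round(tgt,5),s["ee_pos"].round(5),round(f,2))
    if f>12: break
E
```

```text
21.92 0.15782 [0.53801 0.15872 0.15806] 10.42
22.23 0.15752 [0.53814 0.15869 0.158  ] 14.08
```

Force now rises at about 12 N/mm with no sinking, so this is the stop. Holding near 15 N.

```bash
python3 - <<'E'
from h import *
tgt=0.15743
robot.move_linear([0.538,0.1587,tgt],velocity=0.008)
for k in range(10):
    robot.pause(.15);s=robot.get_state();print(round(s["time"],2),s["ee_pos"].round(5),s["force"].round(2))
E
```

```text
22.64 [0.53818 0.15874 0.15802] [-2.15 -0.76 14.86]
22.79 [0.53818 0.15872 0.158  ] [ 0.18 -1.1  15.33]
22.94 [0.53817 0.15873 0.158  ] [-1.19 -0.48 14.7 ]
23.09 [0.53815 0.15873 0.15799] [-2.38 -0.11 14.97]
23.24 [0.5382  0.15873 0.15803] [-1.97 -0.4  13.94]
23.39 [0.5382  0.15869 0.15802] [-1.81 -0.99 14.6 ]
23.54 [0.53816 0.15873 0.15799] [-2.31 -0.61 15.14]
23.69 [0.53818 0.15872 0.158  ] [-2.21 -0.84 15.36]
23.84 [0.53819 0.15871 0.15803] [-2.05 -0.41 14.08]
23.99 [0.53815 0.15873 0.15799] [-2.36 -0.48 15.91]
```

```bash
python3 - <<'E'
from h import *
robot.move_linear([0.538,0.1587,0.168],velocity=0.03)
robot.move_linear([0.538,0.1587,0.27],velocity=0.1);robot.pause(.4)
im,ci=save("wrist","w_e");s2,_=save("scene","s_e");t,_=save("top","t_e")
s=robot.get_state();print(s["time"],s["ee_pos"],s["force"])
print(proj(ci,[[.538,.1587,.139],[.538,.1587,.094]]))
cv2.imwrite("pics/z_e.png",np.hstack([cv2.resize(im[90:270,150:350,::-1],(400,360),interpolation=2),cv2.resize(s2[120:220,255:375,::-1],(400,360),interpolation=2)]))
E
```

```text
26.2083 [0.53798183 0.15870025 0.26997001] [-0.26343702  0.13345134  0.22436161]
[[253.82065782 194.58642944]
 [253.81265555 183.33872462]]
```

View pics/z_e.png

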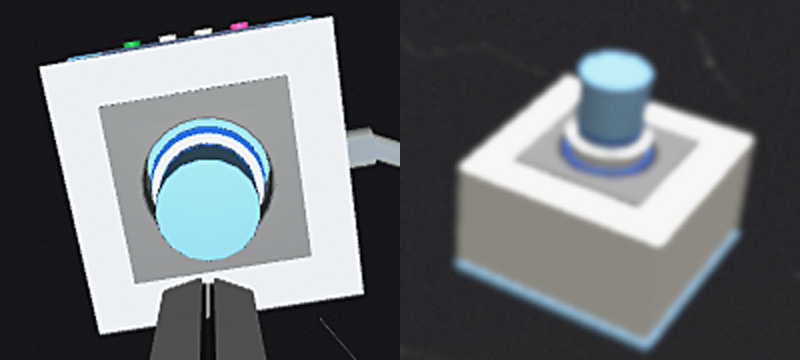

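View pics/s_e.png

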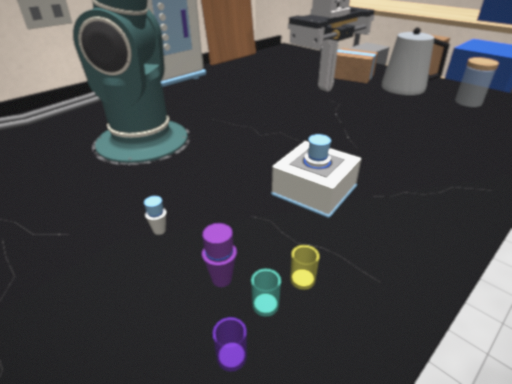

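The cups look unmoved and the cartridge is upright. A light-blue crescent outside the rim is still visible, though, so I'll check that the seat really is flush.

```bash
python3 - <<'E'
import cv2,numpy as np
a=cv2.imread("pics/w_e.png")[135:225,210:300];b=cv2.imread("pics/w_dock.png")[140:220,210:300]
cv2.imwrite("pics/z_e2.png",np.hstack([cv2.resize(a,(395,395),interpolation=2),cv2.resize(b,(395,395),interpolation=2)]))
s=cv2.imread("pics/s_e.png")[130:180,290:350];r=cv2.imread("pics/s_r.png")[130:180,290:350]
cv2.imwrite("pics/z_e3.png",np.hstack([cv2.resize(r,(395,330),interpolation=2),cv2.resize(s,(395,330),interpolation=2)]))
E
```

```text
(no output)
```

View pics/z_e2.png

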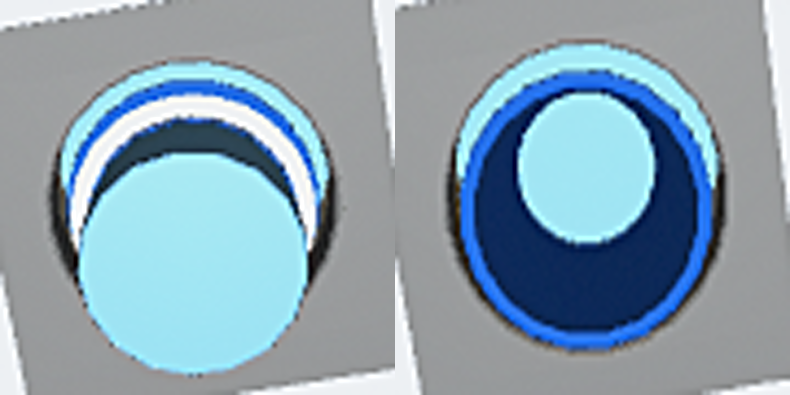

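View pics/z_e3.png

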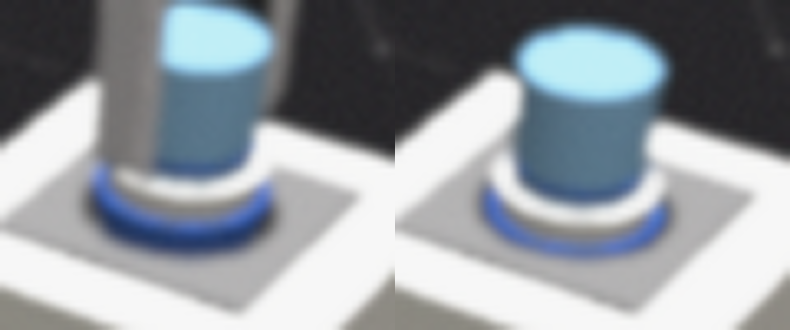

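The cartridge was at rest after the retreat. The scene crop shows no sleeve wall left below the rim, whereas before the push it stood clearly proud. The head disc sits at (254,195) against a predicted (253.8,194.6), so it is centred. I couldn't get flushness to better than a few mm from the wrist view. However, 15 N plus the cartridge's weight held against 7 N friction with no motion, which is only possible at the stop. Handing in.

```bash
python3 - <<'E'
from h import *
print(robot.sign_off(), robot.get_state()["time"])
E
```

```text
the job is handed in; nothing more can be done
the job is handed in; nothing more can be done
```

The cartridge is in the dock's tapered seat, pushed down to its stop and sealed. I handed the job in at about 26 s of the 61 s allowed; no verdict is reported.

**Placing:** I chose the larger pale-blue cartridge, gripped it across the head and centred it in the taper by force. When I let go, the seat was already carrying its weight.

**Sealing:** With the fingers shut, I pushed the seat down about 9.6 mm to a hard stop. I then held 14–16 N for about 1.4 s; the highest force I read was 15.9 N.

**Last checks:**
- **Cartridge:** it is upright, and its top is within about 1 px of where I predicted.
- **Cups:** they look unmoved in the scene picture, though I did not measure them.
- **Robot:** the arm is clear, with the fingers about 11 cm above the cartridge's top.
- **Seat at its stop:** the scene view and the forces agree on this. About 15 N plus the cartridge's weight did not move it against 7 N of friction.
- **Check that did not settle:** the wrist picture can't confirm the rim is flush. It allows the rim to be flush but slightly off-centre in the collar, or up to about 3–4 mm proud, so I relied on the force reading.

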